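# Load the sample carrier and tap it home in the warming hood

### The arm

A 7-joint arm with a two-finger parallel gripper is mounted at the origin on the work surface. World frame = base frame: x ahead of the robot, y to its left, z up, the work surface at z = 0. Lengths are in m, angles in rad, forces in N, time in s.
With the tool pointing down it reaches from about 0.425 to 0.825 m from the base axis. Payload 3.6 kg.
Tool frame: the origin (TCP) lies at the very end of the fingers, on their centre line; the grasp point (between the pads) lies 19 mm behind it (ctrl.hold_point_z is the distance from the TCP to the grasp point, in m); z points along the fingers, y is the line along which they close (so a half turn about z gives the same grasp; the last joint's range is limited). The gripper opens to 85 mm and grips with 20 to 120 N. Pads are 22 mm wide; open, the fingers measure 114 mm over their backs; the gripper's body (76 mm by 85 mm) begins 54 mm behind the grasp point. The pads swing forward as they close: fully open they stand 13 mm farther back than shut.
Start: joints at [1.131, 0.615, -0.013, 1.423, 0.008, 1.103, -0.04], TCP at [0.261, -0.595, 0.231] pointing down, gripper open.
Joint ranges: [-3.12, 3.12], [-0.3, 2.06], [-1.34, 1.32], [0.26, 2.42], [-1.36, 4.5], [0.01, 1.98], [-2.84, 2.84]. Speed limits (rad/s): [2.79, 2.79, 3.14, 3.14, 3.14, 3.14, 3.14].

### API

Orientations are given as a rotation vector (axis times angle).
In Python, from cell import ctrl, eoat, optics, ticket gives the robot as it stands. Calls block until the motion is done:
- ctrl.move_ptp(position, orientation): joint-space move of the TCP to a pose.
- ctrl.movel(position, rot=None, vel=0.15, until_force=None): straight line of the TCP; rot=None keeps the orientation; vel is the mean speed in m/s. With until_force (N) it stops when the force on the tool has changed by that much, and returns True; else False.
- ctrl.move_j(angles): joint-space move.
- eoat.gripper_to(opening): finger opening in m; the grip force is fixed at half the most; returns when the fingers have stopped.
- ctrl.wait(seconds).
- ctrl.inverse_kinematics(position, orientation): joint angles nearest the present ones, or None.
- ctrl.read_state(): the state.
- optics.camera(name): name is "scene" or "top" or "wrist"; returns a dict with "pixels" (400x640x3 uint8, red, green, blue), "depth" (400x640 float32, m along the optical axis (not along the pixel's ray), 0 where there is no reading), "fx", "fy", "cx", "cy" (pixels), "k1" (the pictures are not rectified: a ray, as slopes to the right and down, at radius r is drawn at 1 + k1 r^2 times it, then the intrinsics apply), "R" (3x3) and "t" (3): a world point X has camera coordinates R X + t. Camera axes: x right, y down, z forward; pixel columns grow to the right and rows downward; lengths in m; the calibration is good to about 2 mm. A picture is of the moment at which its call begins.
A pose or a line that the arm cannot do raises ctrl.IKError and nothing moves.
- ticket.job_done(): hands the job in; it is judged then, once.
The state is a dict: "time_s": time; "joint_pos": joint angles; "qvel": joint speeds; "joint_torque": joint torques, N m; "ee_pos": TCP position; "eef_rot": TCP orientation; "contact_force": force on the tool from outside, world axes, zero at the start; "wrist_torque": the same for the moment, N m; "finger_gap": finger opening in m; "finger_force": force on a finger pad.
Only numpy, scipy, OpenCV 4.12 (cv2) and the standard library are available. Lean on these libraries where they do the work, as an engineer would, in place of code of your own. Each camera call takes 0.05 s, during which the arm holds its last target. There are 200 camera calls.

### The job

Stand every amber jar with a blue cap upright in the white carrier, one to a pocket. Then pull the lock bolt fully open by its red knob and, with the push stick rather than the fingers, nudge the carrier along its track into the warming hood in small gentle taps until its nose rests against the stop hidden inside, without ramming it. Finally slide the bolt fully shut behind the carrier and stand the push stick back on its black mat, leaving the other things on the bench where they are.

Things in the scene. Friction and masses are not known exactly. Their poses are not given: they have to be found in the camera images.
- track: fixed aluminium loading track into the warming hood; origin on the bench under the middle of the hood's mouth; +x runs along the track into the hood, z up, -y is the robot's side. Channel from x = -345 mm into the hood, floor 4 mm above the bench, 47 mm wide between guides 10 mm thick whose tops are 14 mm above the bench
- mouth (a point): middle of the hood's mouth (red seal), on the channel floor (track x = 0, y = 0, 4 mm above the bench). Stainless hood from track x = 0 to 171 mm, 120 mm wide, top 113 mm above the bench (its dials to 127 mm); the mouth is 60 mm wide, 86 mm high
- bolt (a joint): yellow lock bolt across the channel at track x = -68 to -56 mm, 15 to 27 mm above the bench; slides level to the track's -y. 0 = shut (tip at track y = +12 mm), 0.050 m = open, hard stops at both ends; friction 2.5 N, stays where left. Blocks the carrier while shut; can be shut behind its tail once it is home. Its grey bed, 12 mm high, reaches to track y = -149 mm
- bolt_knob (a point): point on the axis of the bolt's upright red knob, a post 16 by 16 mm, sides along the track's x and y, 27 to 67 mm above the bench; the point is 55 mm above the bench
- stop: dark steel stop block, hidden inside the hood, solid and immovable; origin at the bottom centre of its face towards the mouth, x as the track's. Its distance inside the mouth varies, 130 to 150 mm
- carrier: white carrier with an orange tail, loose in the channel, 180 mm (x) by 44 mm, 200 to 330 g, friction 0.6; origin at the centre of its underside, x towards the hood. Inner floor 4 mm above its underside; side walls and dividers 20 mm high; nose wall and solid tail block 30 mm high. Four pockets 38 by 38 mm centred at x = 65, 24, -17, -58 mm, y = 0. Starts empty behind the bolt
- carrier_nose (a point): middle of the carrier's front face (x = +90 mm of the carrier, 17 mm above its underside); meets the stop's face
- carrier_tail (a point): middle of the rear face of the carrier's orange tail block (x = -90 mm, 17 mm above its underside); push here
- jar1: squat amber sample jar with a blue cap, a plain cylinder 32 mm across and 50 mm tall, 40 to 90 g; origin at the centre of its underside, z up. May be absent (None)
- jar2: squat amber sample jar with a blue cap, a plain cylinder 32 mm across and 50 mm tall, 40 to 90 g; origin at the centre of its underside, z up. May be absent (None)
- jar3: squat amber sample jar with a blue cap, a plain cylinder 32 mm across and 50 mm tall, 40 to 90 g; origin at the centre of its underside, z up. May be absent (None)
- jar4: squat amber sample jar with a blue cap, a plain cylinder 32 mm across and 50 mm tall, 40 to 90 g; origin at the centre of its underside, z up. May be absent (None)
- stick: push stick standing upright: steel foot 70 mm (x) by 30 mm (y) by 18 mm high with an upright green handle 16 by 16 mm in its middle, 18 to 108 mm above the underside, 220 g; origin at the centre of its underside, z up the handle. Either end of the foot (x = +35 or -35 mm) can push; the foot fits in the channel lengthwise
- mat: fixed black rubber mat, 140 mm (x) by 120 mm (y), 3 mm thick, the push stick's place; origin at the centre of its underside (on the bench)
- dishes: bystander: stack of three closed culture dishes, 62 mm across, 42 mm tall; origin under its centre
- beaker: bystander: empty glass beaker, 52 mm across, 65 mm tall; origin under its centre
- flask: bystander: clear bottle with a white cap, 56 mm across, 100 mm tall; origin under its centre
- timer: bystander: white timer, 55 by 70 by 22 mm; origin under its centre
- tipbox: bystander: blue box with a clear lid, 82 by 112 by 63 mm; origin under its centre
- spatula: bystander: steel spatula lying on the bench, 160 mm long along its x; origin under its middle
Mind the look-alikes: they are no part of the job. What is shaped like the jar4 but grey is not meant. Leave any green look-alike of the jar3 alone.

How it is judged:
On the way, in this order (a step that is already met when the one before it is completed fails the run):
1. every jar stands in a pocket of the carrier (x of jar1 in the frame of carrier between -0.075 and 0.082 m and y of jar1 in the frame of carrier between -0.012 and 0.012 m and z of jar1 in the frame of carrier between 0 and 0.009 m and angle between each of jar1, jar2, jar3, jar4's own z axis and vertical below 0.15 rad and x of jar2 in the frame of carrier between -0.075 and 0.082 m and y of jar2 in the frame of carrier between -0.012 and 0.012 m and z of jar2 in the frame of carrier between 0 and 0.009 m and x of jar3 in the frame of carrier between -0.075 and 0.082 m and y of jar3 in the frame of carrier between -0.012 and 0.012 m and z of jar3 in the frame of carrier between 0 and 0.009 m and x of jar4 in the frame of carrier between -0.075 and 0.082 m and y of jar4 in the frame of carrier between -0.012 and 0.012 m and z of jar4 in the frame of carrier between 0 and 0.009 m), for 0.2 s.
2. the lock bolt is pulled fully open (within 5 mm) (value of joint bolt above 0.045 m), for 0.1 s.
3. the carrier's nose is against the hidden stop (within 3 mm) (x of carrier_nose in the frame of stop between -0.003 and 0.003 m and y of carrier_nose in the frame of stop between -0.006 and 0.006 m), for 0.2 s.
4. the bolt is fully shut (within 6 mm) behind the carrier, which is still home (all of step 3 and value of joint bolt below 0.006 m), for 0.2 s.
At the end, for the whole second after the job is handed in: Every present jar stands upright (within 0.15 rad) in a pocket of the carrier; the carrier's nose is within 3 mm of the stop's face; the bolt is within 6 mm of fully shut; the push stick stands upright (within 0.1 rad), the middle of its foot over the mat; all at rest (all of step 1 and all of step 4 and velocity of joint bolt below 0.01 m/s and linear speed of carrier below 0.01 m/s and x of stick in the frame of mat between -0.07 and 0.07 m and y of stick in the frame of mat between -0.06 and 0.06 m and z of stick in the frame of mat below 0.008 m and angle between stick's own z axis and vertical below 0.1 rad and linear speed of stick below 0.02 m/s); the robot touches nothing.
It fails at once if the carrier is rammed against the stop (over 40 N) (contact force between carrier and stop above 40 N).
It fails at once if the fingers push the carrier on its way past the bolt instead of the push stick (x of carrier_nose in the frame of track above -0.05 m and contact force between the fingers and carrier above 0.5 N).
It fails at once if a bystander (dishes, beaker, flask, timer, tip box or spatula) is displaced by more than 30 mm (distance of any of dishes, beaker, flask, timer, tipbox, spatula from where it was at the start of the episode above 0.03 m).
Of jar1, jar2, jar3, jar4 only 2 to 4 are there at a start; the rules pass over those that are not, and their reading is None.
At some moment in a run one of stick may be knocked a few centimetres aside while the robot is not near it.
Once in a run the grip may slacken for a moment while it holds something.
It also fails if it takes over 208 s, if anything falls off the work surface, if the arm or the gripper's body presses on something with over 40 N, if the wrist force passes 120 N, or if a joint passes its speed limit or range.

## Working session

There is one attempt and no reset: what is moved stays moved. The work goes in short steps, each a Python script; the robot and the scene stay as the last script left them, time stands still between calls to the robot, and variables do not carry over. Pictures are saved under pics/ and viewed, at most 14 in all, crops included, and the job is handed in when it is done.

```bash
ls && mkdir -p pics && cat > h.py <<'E'
import numpy as np, cv2
from cell import ctrl, eoat, optics, ticket
def snap(name, fn=None):
    c=optics.camera(name)
    if fn: cv2.imwrite('pics/'+fn, c['pixels'][:,:,::-1])
    return c
def ray(c,u,v):
    x,y=(u-c['cx'])/c['fx'],(v-c['cy'])/c['fy']
    a,b=x,y
    for _ in range(20):
        s=1+c['k1']*(a*a+b*b); a,b=x/s,y/s
    return np.array([a,b,1.])
def at_z(c,u,v,z):
    R,t=np.array(c['R']),np.array(c['t'])
    o=-R.T@t; d=R.T@ray(c,u,v)
    return o+d*(z-o[2])/d[2]
def at_d(c,u,v):
    R,t=np.array(c['R']),np.array(c['t'])
    d=c['depth'][int(round(v)),int(round(u))]
    return R.T@(ray(c,u,v)*d-t)
def proj(c,X):
    p=np.array(c['R'])@np.array(X)+np.array(c['t']); a,b=p[0]/p[2],p[1]/p[2]
    s=1+c['k1']*(a*a+b*b); return c['fx']*a*s+c['cx'],c['fy']*b*s+c['cy']
E
python3 - <<'E'
from h import *
for n in('top','scene'):
    c=snap(n,n+'0.png'); print(n,c['fx'],c['k1'],-np.array(c['R']).T@np.array(c['t']))
print(ctrl.read_state(), ctrl.hold_point_z)
E
```

```text
pics
top 417.3070193241185 -0.0927076200723771 [0.32736425 0.0335568  1.158963  ]
scene 505.76884684020484 0.03650361641538636 [1.26227844 0.00702751 1.02567493]
{'time_s': 0.1, 'joint_pos': array([ 1.13149781,  0.61585775, -0.0126224 ,  1.42476131,  0.00812044,
        1.10343562, -0.0403861 ]), 'qvel': array([ 0.00124817, -0.0013519 ,  0.00011186, -0.00464218, -0.00018013,
        0.00123849,  0.00069936]), 'joint_torque': array([ 1.59679053e-03, -4.70383644e+01,  2.60302993e-01, -1.71571523e+01,
        1.00591552e-02,  5.84600726e-03,  2.64679124e-05]), 'ee_pos': array([ 0.26048703, -0.59474887,  0.23022362]), 'eef_rot': array([-3.07258234e+00, -6.43490418e-01,  8.47682057e-04]), 'contact_force': array([ 0.12882949, -0.41232658,  0.39130217]), 'wrist_torque': array([ 0.03223017, -0.05061787,  0.05023304]), 'finger_force': 0.0, 'finger_gap': 0.08555635933698742} 0.0187
```

View pics/top0.png

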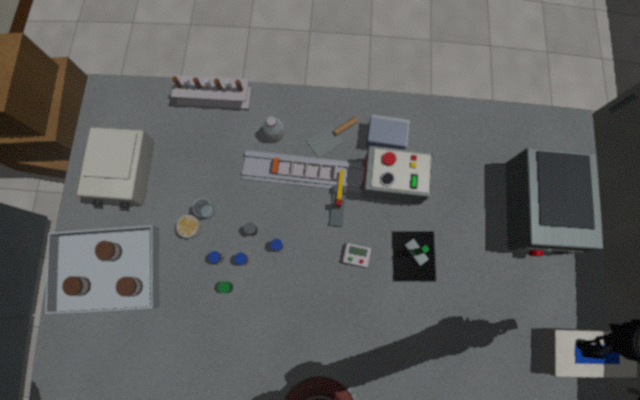

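View pics/scene0.png

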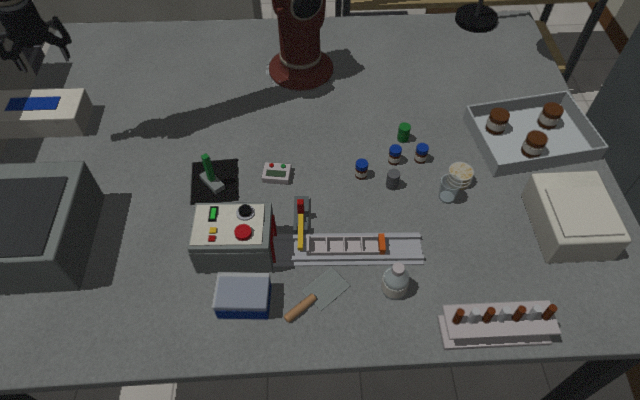

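Candidates, top view: blue caps at (214,257), (240,259) and (277,245); the grey look-alike is at (249,230) and the green one at (224,287), and I leave both alone. I'll check this in a close crop.

```bash
python3 - <<'E'
import cv2
i=cv2.imread('pics/top0.png')
cv2.imwrite('pics/top0c.png',cv2.resize(i[115:305,190:450],None,fx=3,fy=3,interpolation=cv2.INTER_CUBIC))
E
```

```text
(no output)
```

View pics/top0c.png

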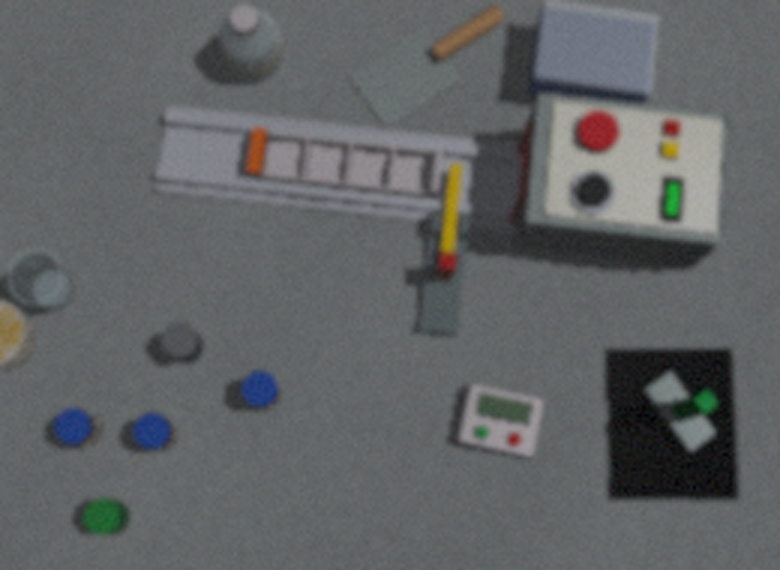

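```bash
python3 - <<'E'
from h import *
c=snap('top'); im=c['pixels'][:,:,::-1]
hsv=cv2.cvtColor(im.copy(),cv2.COLOR_BGR2HSV)
def blobs(lo,hi,z,nm):
    m=cv2.inRange(hsv,lo,hi); n,_,s,ce=cv2.connectedComponentsWithStats(m)
    for k in range(1,n):
        if s[k][4]>15: print(nm,ce[k].round(1),s[k],at_z(c,*ce[k],z).round(4))
blobs((110,120,60),(125,255,255),.05,'blue'); blobs((8,180,100),(18,255,255),.034,'orange')
blobs((22,150,100),(32,255,255),.027,'yellow'); blobs((50,120,60),(70,255,255),.108,'green')
P=lambda x,y,z:print((x,y),at_z(c,190+x/3,115+y/3,z).round(4))
print('guide back edge');P(165,108,.014);P(475,142,.014)
print('guide front edge');P(155,187,.014);P(420,215,.014)
print('bed front');P(415,333,.012);P(456,333,.012)
print('knob');P(447,263,.067)
print('mat');P(607,351,.003);P(731,349,.003);P(737,496,.003);P(610,497,.003)
print('stick foot');P(665,388,.02);P(695,435,.02);P(706,402,.11)
print('hood top');P(547,97,.113);P(722,120,.113);P(718,233,.113);P(530,222,.113)
E
```

```text
blue [275.9 244.3] [270 239  12  12 106] [0.4346 0.1442 0.05  ]
blue [213.7 256.7] [208 251  12  12 110] [0.3892 0.3062 0.05  ]
blue [240.  258.3] [234 253  13  12 111] [0.3907 0.236  0.05  ]
blue [588.9 359.8] [576 353  30  11  89] [ 0.1812 -0.71    0.05  ]
orange [275. 165.] [273 159   5  13  46] [0.658 0.169 0.034]
yellow [412.8 164.4] [411 163   5   4  16] [ 0.691  -0.2202  0.027 ]
yellow [339.8 185.1] [337 170   6  29 109] [ 0.6148 -0.0164  0.027 ]
green [413.8 180.8] [411 176   6  11  52] [ 0.6203 -0.2056  0.108 ]
green [424.6 248.6] [421 245   8   8  38] [ 0.445  -0.2375  0.108 ]
green [224.  286.9] [218 282  13  11 112] [0.3139 0.2575 0.108 ]
guide back edge
(165, 108) [0.6995 0.2621 0.014 ]
(475, 142) [ 0.6871 -0.0373  0.014 ]
guide front edge
(155, 187) [0.6205 0.2628 0.014 ]
(420, 215) [0.6116 0.0105 0.014 ]
bed front
(415, 333) [0.4997 0.0077 0.012 ]
(456, 333) [ 0.5024 -0.0302  0.012 ]
knob
(447, 263) [ 0.5563 -0.0153  0.067 ]
mat
(607, 351) [ 0.4969 -0.1724  0.003 ]
(731, 349) [ 0.5069 -0.2894  0.003 ]
(737, 496) [ 0.3712 -0.2975  0.003 ]
(610, 497) [ 0.3629 -0.1802  0.003 ]
stick foot
(665, 388) [ 0.464 -0.224  0.02 ]
(695, 435) [ 0.423  -0.2528  0.02  ]
(706, 402) [ 0.4438 -0.2389  0.11  ]
hood top
(547, 97) [ 0.7022 -0.0924  0.113 ]
(722, 120) [ 0.6931 -0.2484  0.113 ]
(718, 233) [ 0.5901 -0.2459  0.113 ]
(530, 222) [ 0.5878 -0.0825  0.113 ]
```

Crop shows three blue-cap jars, crop (72,426), (152,431), (259,389), with world positions near (0.389,0.306), (0.391,0.236) and (0.435,0.144), all reachable. The carrier sits with its orange tail to the left, the bolt is shut and the stick is on the mat. Now a close look at the track and jars with the wrist camera.

```bash
cat >> h.py <<'E'
from scipy.spatial.transform import Rotation as Rot
def rv(yaw):  # tool down, fingers close along world angle yaw; two equivalent choices
    return [(Rot.from_euler('z',yaw+s)*Rot.from_matrix(np.diag([1,-1,-1.]))).as_rotvec() for s in(np.pi/2,-np.pi/2)]
def best(p,yaw):
    o=[]
    for r in rv(yaw):
        q=ctrl.inverse_kinematics(p,r)
        if q is not None: o.append((abs(q[6]),r,q))
    return min(o,key=lambda a:a[0])
def ptp(p,yaw):
    a=best(p,yaw); ctrl.move_ptp(p,a[1]); return a[1]
def st():
    s=ctrl.read_state(); return dict(t=round(s['time_s'],1),p=np.round(s['ee_pos'],4),g=round(s['finger_gap'],4),ff=round(float(s['finger_force']),1),F=np.round(s['contact_force'],1))
YT=-0.04 # track-y direction in world
E
python3 - <<'E'
from h import *
for p in [(.435,.144,.03),(.39,.236,.03),(.389,.306,.03),(.65,.1,.03),(.655,.0,.03),(.556,-.015,.04),(.44,-.238,.06),(.65,.2,.06),(.645,0,.06)]:
    a=best(p,YT); print(p,np.round(a[2],2))
ptp((.44,.19,.25),YT)
c=snap('wrist','w0.png'); print(-np.array(c['R']).T@np.array(c['t'])); print(st())
c=snap('top','top1.png')
ptp((.60,.06,.30),YT)
c=snap('wrist','w1.png'); np.save('w1.npy',c,allow_pickle=True); print(st())
E
```

```text
(0.435, 0.144, 0.03) [-0.25  0.67 -0.17  2.15  0.32  0.35 -0.73]
(0.39, 0.236, 0.03) [-0.56  0.66 -0.05  2.16  0.1   0.32 -0.74]
(0.389, 0.306, 0.03) [-0.63  0.69 -0.12  2.05  0.19  0.41 -0.94]
(0.65, 0.1, 0.03) [-0.02  0.87 -0.3   1.57  0.34  0.75 -0.5 ]
(0.655, 0.0, 0.03) [ 0.14  0.87 -0.31  1.58  0.35  0.75 -0.37]
(0.556, -0.015, 0.04) [ 0.17  0.74 -0.29  1.87  0.36  0.58 -0.39]
(0.44, -0.238, 0.06) [ 0.61  0.65 -0.23  2.02  0.3   0.5   0.12]
(0.65, 0.2, 0.06) [-0.15  0.86 -0.33  1.48  0.33  0.85 -0.63]
(0.645, 0, 0.06) [ 0.16  0.82 -0.33  1.6   0.34  0.78 -0.36]
[0.44414836 0.26635627 0.39236307]
{'t': 3.0, 'p': array([0.4405, 0.1892, 0.2498]), 'g': 0.0857, 'ff': 0.0, 'F': array([-0.6,  0.6,  0.1])}
{'t': 4.0, 'p': array([0.5983, 0.0626, 0.3   ]), 'g': 0.0855, 'ff': 0.0, 'F': array([-0.1,  1.1,  0.1])}
```

View pics/w0.png

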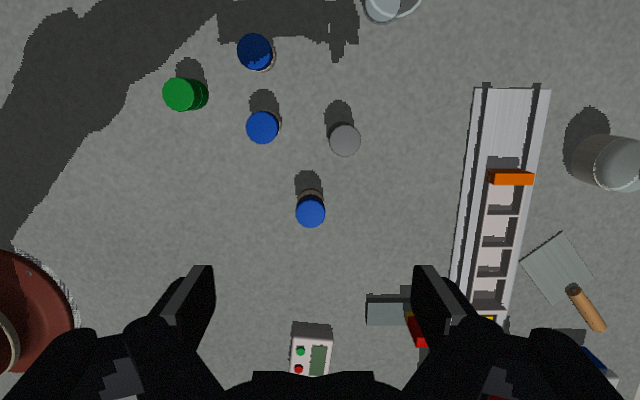

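View pics/w1.png

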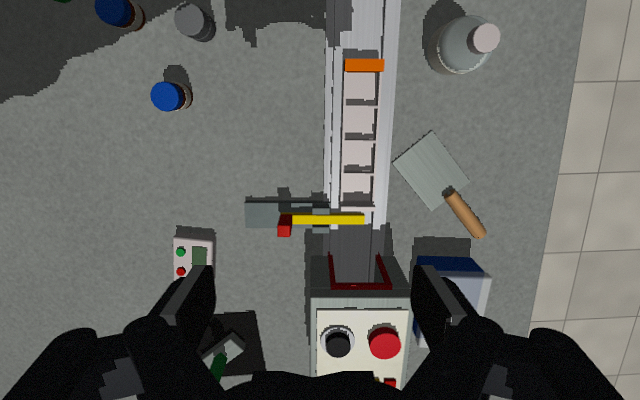

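w0 has the blue caps at (255,52), (262,127) and (310,212), green at (183,94) and grey at (344,140). w1 has the tail block at (364,65), pockets at about (361,86), (358,120), (356,155) and (355,186), the knob top at about (285,218) and the mouth seal at (360,283).

```bash
cat >> h.py <<'E'
def blobs(c,lo,hi,z,mina=60):
    hsv=cv2.cvtColor(np.ascontiguousarray(c['pixels']),cv2.COLOR_RGB2HSV)
    m=cv2.inRange(hsv,lo,hi); n,_,s,ce=cv2.connectedComponentsWithStats(m)
    return [(s[k][4],ce[k].round(1),at_z(c,*ce[k],z)) for k in range(1,n) if s[k][4]>mina]
BLUE=((105,120,50),(125,255,255))
E
python3 - <<'E'
from h import *
c=np.load('w1.npy',allow_pickle=True).item()
def P(n,u,v,z): print(n,(u,v),'z',z,at_z(c,u,v,z).round(4),'depth',at_d(c,u,v).round(4))
P('tail c',364,65,.034)
for i,(a,b) in enumerate([(361,86),(358,120),(356,155),(355,186)]): P('pocket',a,b,.008)
for v in (40,120,190):
  r=c['pixels'][v,318:402].astype(int).sum(1)//3; print(v,r.tolist())
P('guide',330,120,.014);P('seal L',333,287,.086);P('seal R',390,287,.086)
P('knob',285,217,.067);P('bolt tip',362,219,.027);P('bolt left',296,219,.027)
print('tail',blobs(c,(6,150,100),(17,255,255),.034))
print('blue',blobs(c,*BLUE,.05))
E
```

```text
tail c (364, 65) z 0.034 [0.6602 0.1694 0.034 ] depth [0.6606 0.1696 0.0316]
pocket (361, 86) z 0.008 [0.6604 0.1476 0.008 ] depth [0.6602 0.1475 0.0092]
pocket (358, 120) z 0.008 [0.6567 0.1073 0.008 ] depth [0.6567 0.1073 0.008 ]
pocket (356, 155) z 0.008 [0.6541 0.0635 0.008 ] depth [0.6541 0.0636 0.0085]
pocket (355, 186) z 0.008 [0.6528 0.0225 0.008 ] depth [0.6529 0.0221 0.0067]
40 [119, 120, 119, 120, 119, 118, 119, 102, 165, 126, 81, 73, 75, 73, 77, 67, 67, 75, 77, 78, 72, 67, 172, 167, 166, 164, 164, 160, 165, 163, 172, 169, 160, 164, 169, 165, 165, 162, 161, 163, 165, 166, 167, 166, 163, 163, 166, 165, 165, 163, 162, 165, 165, 164, 168, 159, 161, 165, 162, 163, 162, 164, 144, 66, 47, 95, 155, 164, 162, 163, 164, 162, 163, 161, 164, 163, 161, 161, 163, 166, 141, 119, 114, 115]
120 [119, 116, 116, 114, 112, 114, 138, 160, 164, 167, 169, 170, 177, 98, 88, 164, 172, 173, 171, 172, 173, 172, 157, 73, 68, 173, 179, 179, 178, 176, 178, 178, 177, 177, 178, 178, 179, 178, 177, 177, 177, 178, 177, 178, 178, 178, 176, 178, 176, 177, 176, 176, 176, 177, 179, 186, 71, 43, 38, 185, 178, 
[... 687 characters left out ...]
  0.0936]
seal R (390, 287) z 0.086 [ 0.6856 -0.083   0.086 ] depth [ 0.6838 -0.0783  0.0937]
knob (285, 217) z 0.067 [0.5638 0.0038 0.067 ] depth [ 0.5611 -0.0058  0.0404]
bolt tip (362, 219) z 0.027 [ 0.6596 -0.0171  0.027 ] depth [ 0.6597 -0.0173  0.0266]
bolt left (296, 219) z 0.027 [ 0.5739 -0.0139  0.027 ] depth [ 0.5738 -0.014   0.0267]
tail [(np.int32(490), array([364.3,  64.8]), array([0.66053494, 0.16962594, 0.034     ]))]
blue [(np.int32(578), array([109.3,   9.9]), array([0.39204893, 0.23441629, 0.05      ])), (np.int32(706), array([165.2,  96.3]), array([0.43778336, 0.14486696, 0.05      ])), (np.int32(110), array([459.5, 269.4]), array([ 0.78379427, -0.08322228,  0.05      ]))]
```

```bash
cat >> h.py <<'E'
def cloud(c):
    v,u=np.mgrid[0:400,0:640]; x=(u-c['cx'])/c['fx'];y=(v-c['cy'])/c['fy'];a,b=x,y
    for _ in range(15):
        s=1+c['k1']*(a*a+b*b);a,b=x/s,y/s
    d=c['depth']; X=np.stack([a*d,b*d,d],-1).reshape(-1,3)
    X=(X-np.array(c['t']))@np.array(c['R']); X[(d<=0).ravel()]=np.nan
    return X.reshape(400,640,3)
def sel(X,lo,hi):
    with np.errstate(invalid='ignore'): return X[((X>lo)&(X<hi)).all(-1)]
def rect(P):
    (cx,cy),(w,h),a=cv2.minAreaRect((P[:,:2]*1000).astype(np.float32)); return np.round([cx,cy,w,h,a],1)
E
python3 - <<'E'
from h import *
c=np.load('w1.npy',allow_pickle=True).item(); X=cloud(c)
g=sel(X,(.60,-.06,.0115),(.70,.30,.0165)); print('guides',len(g),rect(g))
w=sel(X,(.62,-.01,.022),(.70,.185,.027)); print('walls',len(w),rect(w))
t=sel(X,(.62,.14,.0315),(.70,.2,.037)); print('tail',len(t),rect(t))
k=sel(X,(.53,-.05,.062),(.59,.03,.07)); print('knob',len(k),rect(k) if len(k)>3 else '')
h=sel(X,(.5,-.3,.108),(.72,-.05,.118)); print('hood',len(h),rect(h))
s=sel(X,(.38,-.32,.016),(.52,-.15,.026)); print('stickfoot',len(s),rect(s) if len(s)>3 else '')
# per y-slice centre of guides
for y in (.24,.2,.1,.05,.03):
    q=g[abs(g[:,1]-y)<.006]; print(y,q[:,0].min().round(4),q[:,0].max().round(4))
for y in (.13,.1,.06,.04):
    q=w[abs(w[:,1]-y)<.006]; print('w',y,q[:,0].min().round(4),q[:,0].max().round(4))
E
```

```text
guides 4109 [647.9  89.9 302.   86.5  87.4]
walls 1014 [657.1  89.5 174.2  44.7  87.5]
tail 500 [660.8 170.5  12.9  44.1  87.9]
knob 176 [560.7 -13.1  15.8  15.5  87.1]
hood 6721 [ 646.9 -147.4  137.3  120.2   87.1]
stickfoot 544 [ 447.3 -234.4   66.5   30.8   36.6]
0.24 0.6302 0.6969
0.2 0.6282 0.6946
0.1 0.6237 0.691
0.05 0.6214 0.6882
0.03 0.6209 0.6873
w 0.13 0.6368 0.6811
w 0.1 0.6352 0.679
w 0.06 0.6334 0.6772
w 0.04 0.6332 0.6765
```

```bash
cat >> h.py <<'E'
YT=-0.0455
D=np.array([-.0455,-.999]); C0=np.array([.6571,.0873])   # track +x dir, carrier origin at start
def jars(c):
    X=cloud(c); hsv=cv2.cvtColor(np.ascontiguousarray(c['pixels']),cv2.COLOR_RGB2HSV)
    m=cv2.inRange(hsv,*BLUE); n,l,s,ce=cv2.connectedComponentsWithStats(m); o=[]
    for k in range(1,n):
        if s[k][4]<150: continue
        P=X[l==k]; P=P[(P[:,2]>.046)&(P[:,2]<.056)]
        if len(P)>50:
            (x,y),r=cv2.minEnclosingCircle((P[:,:2]*1000).astype(np.float32)); o.append(np.round([x/1000,y/1000,r*2/1000,P[:,2].mean()],4))
    return o
def pick(x,y,yaw=YT):
    r=ptp((x,y,.13),yaw); eoat.gripper_to(.062)
    ctrl.movel((x,y,.022),vel=.12); eoat.gripper_to(.02); print('grip',st())
    ctrl.movel((x,y,.14),vel=.2); return st()
def place(px):
    p=C0+D*px; ptp((*p,.14),YT); print('over',st())
    ctrl.movel((*p,.06),vel=.15)
    f=ctrl.movel((*p,.0305),vel=.05,until_force=8); print('down',f,st())
    eoat.gripper_to(.045); ctrl.movel((*p,.14),vel=.25)
E
python3 - <<'E'
from h import *
ptp((.44,.19,.25),YT); ctrl.wait(.3)
js=jars(snap('wrist')); print(js)
j=min(js,key=lambda a:a[1])
assert abs(j[2]-.032)<.004
s=pick(j[0],j[1]); print(s)
if s['g']>.027:
    place(-.058)
    ctrl.movel((.6,.16,.3),vel=.3)
    ctrl.wait(.2); snap('wrist','w2.png'); print(st())
E
```

```text
[array([0.391 , 0.3074, 0.0321, 0.0504]), array([0.392 , 0.2371, 0.0319, 0.0503]), array([0.4362, 0.1454, 0.0318, 0.0503])]
grip {'t': 7.6, 'p': array([0.4367, 0.1455, 0.0228]), 'g': 0.0302, 'ff': 59.0, 'F': array([-0.9, -0.9,  5.2])}
{'t': 8.3, 'p': array([0.4355, 0.1446, 0.1392]), 'g': 0.0304, 'ff': 59.3, 'F': array([ 0. ,  0.4, -0.5])}
over {'t': 9.2, 'p': array([0.6578, 0.1461, 0.1387]), 'g': 0.0304, 'ff': 59.3, 'F': array([-1.9,  0.7,  0.3])}
down True {'t': 10.5, 'p': array([0.6591, 0.1447, 0.0309]), 'g': 0.0304, 'ff': 59.6, 'F': array([-0.8, -0.7,  4. ])}
{'t': 12.3, 'p': array([0.5999, 0.1592, 0.2977]), 'g': 0.0447, 'ff': 0.0, 'F': array([-0.3, -0.6, -0.1])}
```

View pics/w2.png

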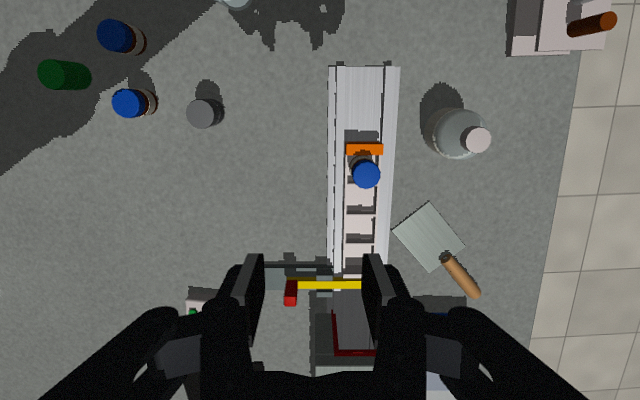

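The first jar stands in the tail pocket (cap at 366,174). Placing the other two, with numeric checks of each.

```bash
python3 - <<'E'
from h import *
for x,y,px in((.392,.2371,-.017),(.391,.3074,.024)):
    s=pick(x,y); print(s)
    if s['g']<.027: print('LOST'); break
    place(px)
ctrl.movel((.6,.16,.3),vel=.3); ctrl.wait(.2)
c=snap('wrist','w3.png'); X=cloud(c)
for px in(-.058,-.017,.024,.065):
    p=C0+D*px; P=sel(X,(p[0]-.02,p[1]-.02,.045),(p[0]+.02,p[1]+.02,.07))
    print(px,len(P),P[:,2].mean() if len(P) else '',rect(P) if len(P)>5 else '',np.round(p,4))
t=sel(X,(.62,.14,.0315),(.70,.2,.037)); print('tail',rect(t))
c=snap('top','top2.png'); print([b for b in blobs(c,*BLUE,.05,40)]); print(st())
E
```

```text
grip {'t': 15.1, 'p': array([0.3924, 0.2373, 0.0228]), 'g': 0.0306, 'ff': 59.0, 'F': array([-0.7,  0. ,  5. ])}
{'t': 15.9, 'p': array([0.3915, 0.2362, 0.1392]), 'g': 0.0301, 'ff': 59.3, 'F': array([ 0.3, -0.8, -1. ])}
over {'t': 17.0, 'p': array([0.6562, 0.1068, 0.1396]), 'g': 0.0305, 'ff': 59.3, 'F': array([ 0.5,  0.3, -0. ])}
down True {'t': 18.3, 'p': array([0.6573, 0.1038, 0.0309]), 'g': 0.0301, 'ff': 59.8, 'F': array([-0.5, -0.4,  3.2])}
grip {'t': 22.2, 'p': array([0.3914, 0.3077, 0.0228]), 'g': 0.0302, 'ff': 59.1, 'F': array([-0.1, -1.3,  5.4])}
{'t': 22.9, 'p': array([0.3907, 0.3064, 0.139 ]), 'g': 0.0304, 'ff': 59.3, 'F': array([-0.2,  0.4, -1.2])}
over {'t': 24.3, 'p': array([0.6548, 0.0662, 0.14  ]), 'g': 0.0305, 'ff': 59.3, 'F': array([-0.2,  0.3, -1.2])}
down True {'t': 25.5, 'p': array([0.6554, 0.0628, 0.031 ]), 'g': 0.0302, 'ff': 59.5, 'F': array([-0.8, -0.1,  4.5])}
-0.058 655 0.057629771966124774 [658.7 144.8  32.   31.8   6.9] [0.6597 0.1452]
-0.017 622 0.05731849010745814 [656.8 104.7  31.   31.9  82.8] [0.6579 0.1043]
0.024 587 0.057079540436200234 [654.7  64.   31.6  31.3  52. ] [0.656  0.0633]
0.065 0   [0.6541 0.0224]
tail [660.  158.9  36.5  44.4  89.1]
[(np.int32(761), array([596.8, 353.7]), array([ 0.19753984, -0.73351275,  0.05      ]))]
{'t': 27.5, 'p': array([0.6001, 0.1588, 0.2986]), 'g': 0.0448, 'ff': 0.0, 'F': array([0.3, 0. , 0.1])}
```

View pics/w3.png

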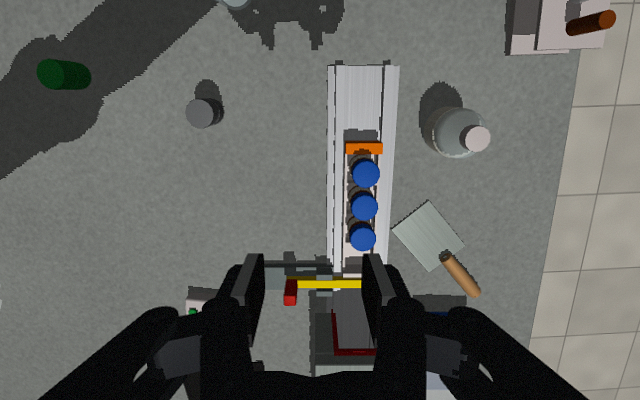

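All three jars stand in their pockets with caps at z of about 0.057, and no other blue cap is on the bench. Next, the bolt.

```bash
python3 - <<'E'
from h import *
k=np.array([.5607,-.0131]); TY=np.array([.999,-.0455])
ptp((*k,.15),YT); eoat.gripper_to(.05)
ctrl.movel((*k,.037),vel=.12,until_force=10); eoat.gripper_to(.005); print(st())
e=k-TY*.052
f=ctrl.movel((*e,.037),vel=.05,until_force=15); ctrl.wait(.2); print(f,st())
eoat.gripper_to(.05); p=st()['p']; ctrl.movel((p[0],p[1],.16),vel=.2)
ptp((.46,-.16,.30),YT); ctrl.wait(.2); c=snap('wrist','w4.png'); X=cloud(c)
K=sel(X,(.48,-.05,.061),(.6,.03,.071)); print('knob',len(K),rect(K) if len(K)>3 else '')
s=sel(X,(.35,-.35,.015),(.54,-.1,.027)); print('foot',len(s),rect(s) if len(s)>3 else '')
s=sel(X,(.35,-.35,.100),(.54,-.1,.117)); print('handle',len(s),rect(s) if len(s)>3 else '')
c2=snap('top','top3.png'); print(st())
E
```

```text
{'t': 30.1, 'p': array([ 0.561 , -0.0131,  0.0377]), 'g': 0.0151, 'ff': 58.8, 'F': array([-0.9, -0.4,  4.8])}
False {'t': 31.5, 'p': array([ 0.5124, -0.0111,  0.0377]), 'g': 0.0148, 'ff': 59.0, 'F': array([ 8. , -2. ,  1.3])}
knob 303 [512.7 -12.2  16.5  15.9  89. ]
foot 1182 [ 439.8 -181.1   72.1  170.2    6.2]
handle 265 [ 445.8 -236.4   16.    16.5   40. ]
{'t': 33.9, 'p': array([ 0.4601, -0.159 ,  0.2994]), 'g': 0.05, 'ff': 0.0, 'F': array([-0.2, -0.6,  0.4])}
```

View pics/w4.png

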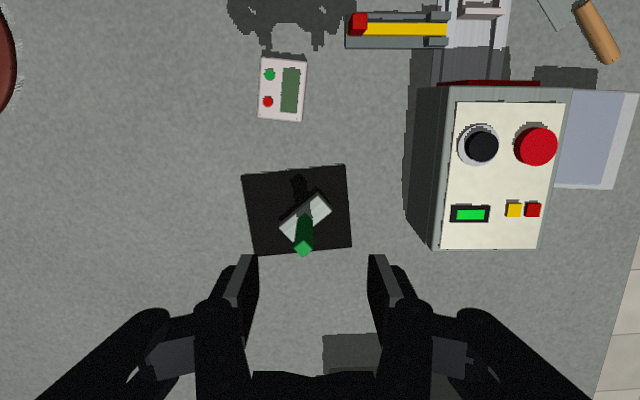

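The bolt is open (knob at 360,22; it moved 48–50 mm and pressed on its stop), and the stick stands on the mat (foot 306,217; handle top 303,248). Now I grasp the stick.

```bash
cat >> h.py <<'E'
def stickpose(c):
    X=cloud(c); h=sel(X,(.33,-.36,.100),(.54,-.12,.117)); rh=rect(h)
    hc=rh[:2]/1000
    s=sel(X,(hc[0]-.045,hc[1]-.045,.017),(hc[0]+.045,hc[1]+.045,.026)); rs=rect(s)
    a=rs[4] if rs[2]>rs[3] else rs[4]+90
    print('handle',len(h),rh,'foot',len(s),rs); return hc,np.deg2rad(a)
E
python3 - <<'E'
from h import *
ctrl.wait(.1); hc,a=stickpose(snap('wrist')); print(hc,np.rad2deg(a))
yaw=a+np.pi/2
ptp((*hc,.20),yaw); eoat.gripper_to(.05); 
print(ctrl.movel((*hc,.047),vel=.1,until_force=8)); eoat.gripper_to(.005); print(st())
ctrl.movel((*hc,.16),vel=.12); print(st())
E
```

```text
handle 263 [ 445.6 -236.4   15.8   16.4   37.9] foot 845 [ 445.2 -236.3   70.5   30.    37.7]
[ 0.4456 -0.2364] 37.7
False
{'t': 37.1, 'p': array([ 0.4456, -0.2364,  0.047 ]), 'g': 0.0049, 'ff': 0.0, 'F': array([-0.3, -0.2,  0.4])}
{'t': 38.2, 'p': array([ 0.445 , -0.2363,  0.1593]), 'g': 0.0048, 'ff': 0.0, 'F': array([-0.2, -0.3,  0.2])}
```

The fingers closed on nothing, so the stick has probably been knocked aside. Looking again.

```bash
python3 - <<'E'
from h import *
eoat.gripper_to(.05); ptp((.46,-.16,.30),YT); ctrl.wait(.2); c=snap('wrist','w5.png')
try: print(stickpose(c))
except Exception as e: print(e)
E
```

```text
handle 252 [ 436.2 -279.3   16.4   16.2   36.6] foot 811 [ 436.4 -279.2   70.1   30.4   37.4]
(array([ 0.4362, -0.2793]), np.float64(0.6527531402458793))
```

View pics/w5.png

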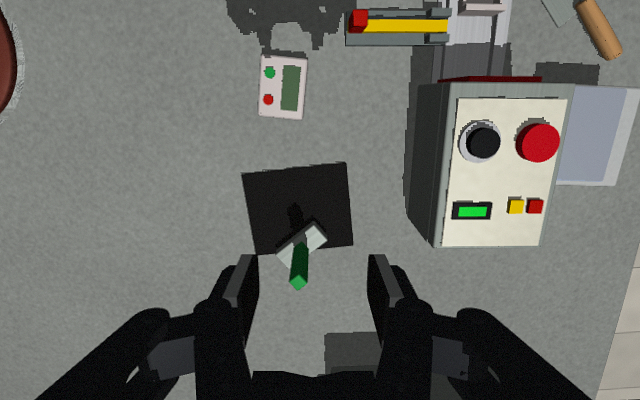

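The stick was shifted about 44 mm to (0.436,-0.279) and is still upright at the mat's edge (foot 302,243). Retrying the grasp there.

```bash
python3 - <<'E'
from h import *
hc,a=np.array([.4363,-.2793]),.655
r=ptp((*hc,.20),a+np.pi/2)
hc2,a2=hc,a
print(ctrl.movel((*hc,.048),vel=.15,until_force=8)); eoat.gripper_to(.005); print(st())
ctrl.movel((*hc,.16),vel=.12); print(st())
q=best((.667,.22,.16),YT); print(q[2].round(2), ctrl.read_state()['joint_pos'].round(2))
E
```

```text
False
{'t': 42.0, 'p': array([ 0.4369, -0.2797,  0.0487]), 'g': 0.0151, 'ff': 59.3, 'F': array([ 0.7, -0.4,  3.9])}
{'t': 43.0, 'p': array([ 0.4355, -0.2791,  0.1592]), 'g': 0.0152, 'ff': 58.5, 'F': array([-0.6,  0.2, -1.9])}
[ 0.04  0.89 -0.82  1.32  0.65  1.21 -0.87] [ 0.96  0.58 -0.66  1.88  0.47  0.84 -0.85]
```

```bash
cat >> h.py <<'E'
def tp(s): return C0+D*(s+.1665)   # centreline point at track x = s
E
python3 - <<'E'
from h import *
ctrl.move_ptp((.46,-.05,.2),best((.46,-.05,.2),YT)[1]); print(st())
p=tp(-.3035); ptp((*p,.2),YT); ctrl.wait(.2); print(p,st())
ctrl.movel((*p,.09),vel=.12)
print(ctrl.movel((*p,.052),vel=.04,until_force=6), st())
ctrl.wait(.1); c=snap('wrist','w6.png'); c=snap('scene'); i=c['pixels'][190:300,280:440,::-1]
cv2.imwrite('pics/s6.png',cv2.resize(np.ascontiguousarray(i),None,fx=4,fy=4,interpolation=cv2.INTER_CUBIC))
E
```

```text
{'t': 44.0, 'p': array([ 0.4598, -0.0523,  0.1993]), 'g': 0.0152, 'ff': 58.4, 'F': array([ 0.2, -0.7, -2.9])}
[0.6633335 0.224163 ] {'t': 45.5, 'p': array([0.6638, 0.2221, 0.2004]), 'g': 0.0154, 'ff': 58.4, 'F': array([-0.5,  0.4, -2.6])}
False {'t': 47.6, 'p': array([0.6635, 0.2244, 0.0524]), 'g': 0.0158, 'ff': 58.4, 'F': array([-0.4,  0.1, -2.2])}
```

View pics/s6.png

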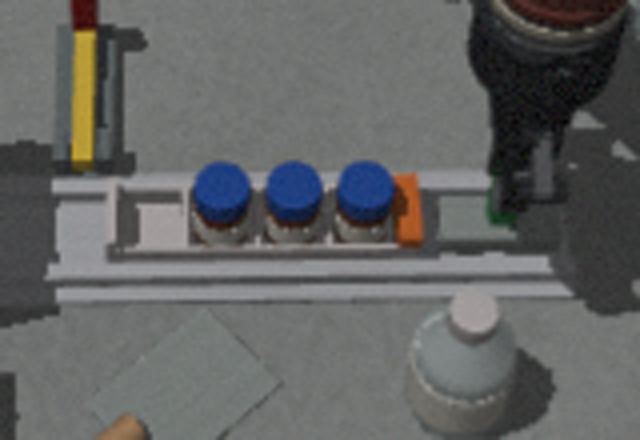

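The stick's foot lies in the channel behind the orange tail (409,210 in the crop), and the bolt is clear. Pushing in small steps.

```bash
cat > push.py <<'E'
from h import *
def step(s,v,f=10):
    r=ctrl.movel((*tp(s),.052),vel=v,until_force=f); q=ctrl.read_state()
    along=float((q['ee_pos'][:2]-C0)@D/(D@D)-.1665); Fa=float(q['contact_force'][:2]@D)
    print(round(s,4),r,'x',round(along,4),'Fa',round(Fa,1),'g',round(q['finger_gap'],4),'t',round(q['time_s'],1)); return r,along
E
python3 - <<'E'
from push import *
step(-.288,.02)
for s in np.arange(-.27,-.094,.025):
    r,a=step(s,.05)
    if r: break
ctrl.wait(.1); snap('wrist','w7.png')
E
```

```text
-0.288 False x -0.2887 Fa -2.2 g 0.0154 t 48.8
-0.27 False x -0.2675 Fa 0.4 g 0.0152 t 49.3
-0.245 False x -0.2433 Fa -0.6 g 0.0152 t 49.9
-0.22 False x -0.2182 Fa 0.0 g 0.0152 t 50.6
-0.195 False x -0.1933 Fa -0.4 g 0.0153 t 51.2
-0.17 False x -0.1685 Fa -0.8 g 0.0156 t 51.9
-0.145 False x -0.1431 Fa 1.1 g 0.0154 t 52.5
-0.12 False x -0.1184 Fa -0.4 g 0.0153 t 53.2
-0.095 False x -0.0931 Fa 0.6 g 0.0149 t 53.8
```

```bash
python3 - <<'E'
from push import *
s=-.094
while s<-.058:
    s+=.003; r,a=step(s,.012,8)
    if r: break
ctrl.wait(.2); print(st()); 
if r:
    s0=a; step(s0-.006,.03,15); ctrl.wait(.1); r,a=step(s0+.004,.012,8); print('retap',s0,a)
    step(a-.012,.03,15)
E
```

```text
-0.091 False x -0.0923 Fa -2.9 g 0.0154 t 54.4
-0.088 False x -0.0878 Fa -2.5 g 0.0153 t 54.8
-0.085 False x -0.0847 Fa -2.3 g 0.0153 t 55.2
-0.082 False x -0.0818 Fa -2.9 g 0.0155 t 55.6
-0.079 False x -0.0787 Fa -4.4 g 0.0152 t 56.0
-0.076 False x -0.0757 Fa -2.9 g 0.0152 t 56.4
-0.073 False x -0.0727 Fa -3.3 g 0.0154 t 56.8
-0.07 False x -0.072 Fa -5.8 g 0.0155 t 57.2
-0.067 False x -0.0717 Fa -8.1 g 0.0151 t 57.6
-0.064 False x -0.0714 Fa -11.0 g 0.015 t 58.0
-0.061 False x -0.0693 Fa -12.4 g 0.015 t 58.4
-0.058 False x -0.0672 Fa -12.2 g 0.0155 t 58.8
{'t': 59.0, 'p': array([ 0.6527, -0.0119,  0.0541]), 'g': 0.0151, 'ff': 59.3, 'F': array([-0.5, 12. ,  2.3])}
```

Contact at stick x of about -0.072 (nose about 0.143, within 130–150); the force held at 12 N, well below 40. I back off and inspect.

```bash
python3 - <<'E'
from push import *
step(-.10,.04,30); print(st())
p=tp(-.10); ctrl.movel((*p,.12),vel=.1); ctrl.movel((*tp(-.20),.20),vel=.2); ctrl.wait(.2); print(st())
c=snap('wrist','w8.png'); 
c=snap('scene','s8.png'); i=c['pixels'][140:290,180:440,::-1]
cv2.imwrite('pics/s8c.png',cv2.resize(np.ascontiguousarray(i),None,fx=3,fy=3,interpolation=cv2.INTER_CUBIC))
X=cloud(c); t=sel(X,(.62,-.1,.030),(.69,0.02,.038)); print('tail scene',len(t),rect(t) if len(t)>4 else '')
print(blobs(c,(6,150,80),(17,255,255),.034,20))
c=snap('top'); print(blobs(c,(6,150,80),(18,255,255),.034,15))
E
```

```text
-0.1 False x -0.0998 Fa -0.5 g 0.0155 t 60.2
{'t': 60.2, 'p': array([0.654 , 0.0207, 0.0519]), 'g': 0.0155, 'ff': 58.8, 'F': array([-0.1,  0.5, -1.5])}
{'t': 62.1, 'p': array([0.6585, 0.1185, 0.1986]), 'g': 0.0151, 'ff': 58.7, 'F': array([ 0.3, -0.4, -2.3])}
tail scene 117 [656.5 -59.6  34.8  67.2  84.2]
[(np.int32(32), array([499.2, 115.3]), array([0.27333244, 0.54436372, 0.034     ])), (np.int32(50), array([287.9, 242.9]), array([ 0.65396541, -0.04419504,  0.034     ])), (np.int32(36), array([552.5, 307.3]), array([0.83983653, 0.50564971, 0.034     ])), (np.int32(33), array([521.5, 309. ]), array([0.84037598, 0.44034778, 0.034     ])), (np.int32(35), array([460. , 312.1]), array([0.84070345, 0.31144344, 0.034     ])), (np.int32(35), array([490.9, 310.6]), array([0.8406928, 0.376312 , 0.034    ]))]
[]
```

View pics/s8c.png

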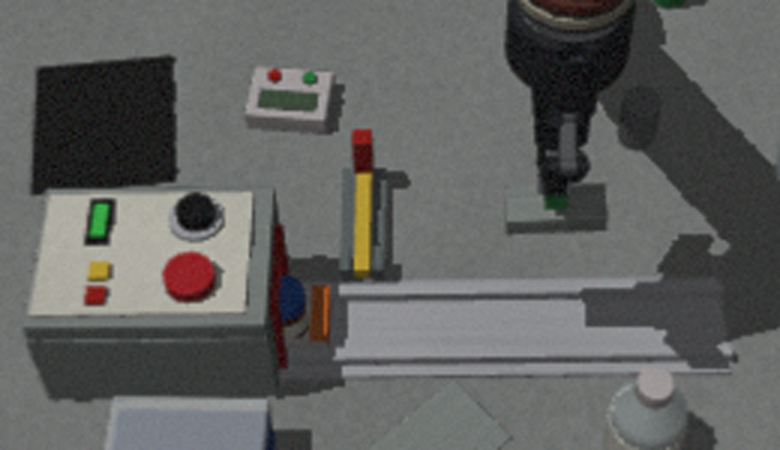

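```bash
python3 - <<'E'
from push import *
ctrl.movel((.60,.05,.30),vel=.25); ctrl.wait(.3)
c=snap('wrist','w9.png'); X=cloud(c)
t=sel(X,(.63,-.09,.0310),(.69,.0,.037)); print('tail',len(t),rect(t) if len(t)>4 else '',t.min(0),t.max(0))
for r in blobs(c,(6,150,80),(17,255,255),.034,20): print(r, (r[2][:2]-C0)@D-.1665)
h=sel(X,(.56,-.2,.108),(.72,-.05,.118)); print('hood y edge',h[:,1].max(),((h[:,:2]-C0)@D-.1665).min())
E
```

```text
tail 433 [661.  -59.1  40.2  70.5  65.2] [ 0.6305252  -0.08966981  0.03102473] [ 0.68966624 -0.04067519  0.03697678]
(np.int32(327), array([357.3, 235.4]), array([ 0.65308795, -0.04849177,  0.034     ])) -0.030661475669073096
hood y edge -0.07935005133597599 -0.0005551552369070789
```

View pics/w9.png

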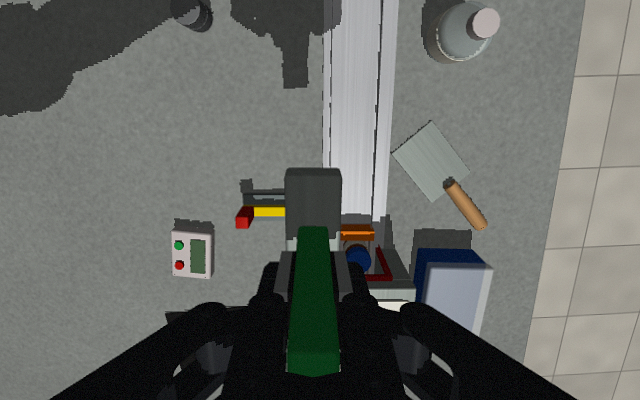

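w9 shows the tail's orange at (357,235), just outside the mouth, with the stick held at (315,200). I'll measure the tail's top face and the stick's tilt, then confirm with one more tap.

```bash
cat >> push.py <<'E'
def tail(c,show=True):
    X=cloud(c); hsv=cv2.cvtColor(np.ascontiguousarray(c['pixels']),cv2.COLOR_RGB2HSV)
    P=X[cv2.inRange(hsv,(5,130,40),(19,255,255))>0]; P=P[(P[:,0]>.62)&(P[:,0]<.69)&(abs(P[:,1]+.04)<.05)]
    s=(P[:,:2]-C0)@D-.1665; top=P[:,2]>.0305
    print('tail n',len(P),top.sum(),'zmax',P[:,2].max().round(4),'rear(min s)',np.percentile(s,[2,10]).round(4),'top range',np.percentile(s[top],[2,50,98]).round(4) if top.sum() else '')
def foot_tilt(c,p):
    X=cloud(c); Q=sel(X,(p[0]-.05,p[1]-.05,p[2]-.045),(p[0]+.05,p[1]+.05,p[2]-.015))
    Q=Q[np.abs(Q[:,0]-p[0])<.014]; Q=Q[np.abs(Q[:,1]-p[1])>.012]
    A=np.c_[Q[:,:2]-p[:2],np.ones(len(Q))]; w=np.linalg.lstsq(A,Q[:,2],rcond=None)[0]
    r=Q[:,2]-A@w; k=abs(r)<.003; w=np.linalg.lstsq(A[k],Q[k,2],rcond=None)[0]
    print('foot n',len(Q),k.sum(),'slope',w.round(4),'y range',(Q[k,1]-p[1]).min().round(4),(Q[k,1]-p[1]).max().round(4))
E
python3 - <<'E'
from push import *
c=snap('wrist'); tail(c); foot_tilt(c,ctrl.read_state()['ee_pos'])
E
```

```text
tail n 555 342 zmax 0.0947 rear(min s) [-0.0375 -0.0373] top range [-0.0373 -0.031  -0.0156]
foot n 2967 2505 slope [ 0.005  -0.0039  0.2726] y range 0.012 0.0395
```

The tail's rear face is at -0.0374, so the nose is at 0.1426, matching the tap contact at -0.0724+0.035. The stick is level and slipped only about 4 mm in the grip. I stand it on the mat, then shut the bolt.

```bash
python3 - <<'E'
from push import *
ctrl.movel((.46,-.05,.25),vel=.25); m=(.4345,-.239)
ptp((*m,.20),YT); ctrl.wait(.2); print(st())
ctrl.movel((*m,.07),vel=.12); print(ctrl.movel((*m,.0455),vel=.03,until_force=4),st())
eoat.gripper_to(.05); ctrl.movel((*m,.20),vel=.15)
ptp((.46,-.16,.30),YT); ctrl.wait(.2); c=snap('wrist','w10.png'); stickpose(c)
X=cloud(c); K=sel(X,(.48,-.05,.061),(.6,.03,.071)); print('knob',len(K),rect(K)); print(st())
E
```

```text
{'t': 65.2, 'p': array([ 0.4357, -0.2372,  0.2007]), 'g': 0.0152, 'ff': 58.7, 'F': array([-0.9, -0.4, -2.4])}
True {'t': 67.0, 'p': array([ 0.4344, -0.2387,  0.0505]), 'g': 0.0153, 'ff': 59.4, 'F': array([0.5, 0.3, 2.6])}
handle 263 [ 434.5 -233.6   16.3   16.1   88.7] foot 730 [ 434.  -233.6   70.    29.    86.9]
knob 296 [513.  -12.6  15.6  16.   86.9]
{'t': 69.5, 'p': array([ 0.4591, -0.1612,  0.2986]), 'g': 0.0498, 'ff': 0.0, 'F': array([ 0.5, -0.1,  1.3])}
```

```bash
python3 - <<'E'
from push import *
k0=np.array([.5128,-.0118]); TY=np.array([.999,-.0455]); k=np.array([.5607,-.0131])
ptp((*k0,.15),YT); eoat.gripper_to(.05)
ctrl.movel((*k0,.037),vel=.12,until_force=10); eoat.gripper_to(.005); print(st())
print(ctrl.movel((*(k+TY*.006),.037),vel=.05,until_force=15)); ctrl.wait(.2); print(st())
eoat.gripper_to(.05); p=st()['p']; ctrl.movel((p[0],p[1],.16),vel=.2)
ptp((.57,.06,.30),YT); ctrl.wait(.3); c=snap('wrist','w11.png'); tail(c)
X=cloud(c); K=sel(X,(.48,-.05,.061),(.6,.03,.071)); print('knob',len(K),rect(K)); print(st())
ptp((.46,-.12,.30),YT); ctrl.wait(.2); stickpose(snap('wrist'))
E
```

```text
{'t': 72.0, 'p': array([ 0.5131, -0.0118,  0.0376]), 'g': 0.0148, 'ff': 58.8, 'F': array([-1.3, -0.3,  6.1])}
True
{'t': 73.3, 'p': array([ 0.5623, -0.0139,  0.0377]), 'g': 0.0149, 'ff': 59.1, 'F': array([-2.4, -0.6,  5.4])}
tail n 568 357 zmax 0.0942 rear(min s) [-0.0375 -0.0371] top range [-0.0371 -0.0307 -0.017 ]
knob 189 [562.1 -13.3  16.   15.5  87.4]
{'t': 75.5, 'p': array([0.5698, 0.0592, 0.299 ]), 'g': 0.0503, 'ff': 0.0, 'F': array([-0.1, -0.2, -0.1])}
handle 240 [ 434.4 -232.9   15.8   15.9   87. ] foot 694 [ 434.4 -233.3   69.7   29.1   86.7]
```

View pics/w11.png

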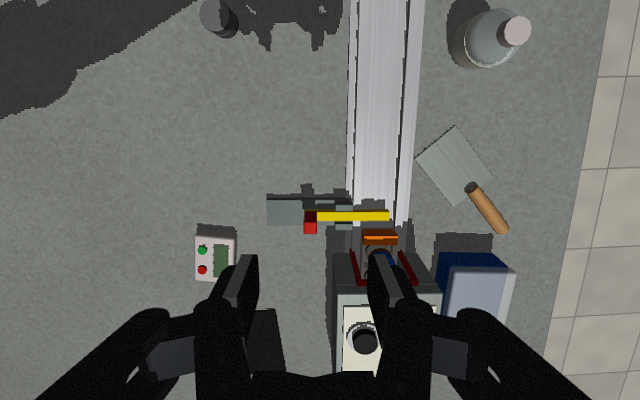

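The bolt (knob 310,222, yellow bar across the channel to 388,216) is shut behind the orange tail (379,238). The tail is unmoved at -0.037, the stick stands on the mat, and the bystanders look untouched. Handing in.

```bash
python3 -c "
from h import *
print(st(), ticket.job_done())"
```

```text
the job is handed in; nothing more can be done
{'t': 76.6, 'p': array([ 0.4607, -0.1186,  0.3001]), 'g': 0.0502, 'ff': 0.0, 'F': array([-1.5,  0.9,  0.2])} None
```

I handed the job in at 76.6 s (no verdict shown): three jars (all I found) in the carrier, carrier measured home against the stop with pushes reading at most about 12 N, bolt shut behind it, push stick upright on its mat.

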